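# Find the full-depth hole with the depth rod

## Robot

A 6-joint arm with a two-finger parallel gripper is mounted at the origin on the work surface. World frame = base frame: x ahead of the robot, y to its left, z up, the work surface at z = 0. Lengths are in m, angles in rad, forces in N, time in s.
With the tool pointing down it reaches from about 0.225 to 0.725 m from the base axis. Payload 3.1 kg.
Tool frame: the origin (TCP) lies on the centre line of the jaws, within the pads' length; the fingertips stand r.tip_extent ahead of it and the grasp point (between the pads) lies 2 mm behind it (r.tip_extent is the distance from the TCP to the fingertips, in m); y points along the fingers, z is the direction in which the jaws open and shut, and the axes are right-handed (so a half turn about y gives the same grasp; the last joint's range is limited). The gripper opens to 85 mm and grips with 20 to 120 N. Pads are 22 mm wide; open, the fingers measure 114 mm over their backs; the gripper's body (76 mm by 85 mm) begins 54 mm behind the grasp point. The pads swing forward as they close: fully open they stand 13 mm farther back than shut.
Start: joints at [-1.342, 0.048, 0.099, 1.622, 0, 1.443], TCP at [0.183, -0.492, 0.248] pointing down, gripper open.
Joint ranges: [-2.91, 2.91], [-0.99, 1.94], [-1.21, 1.42], [-2.12, 2.29], [-1.49, 1.47], [-3.14, 3.14]. Speed limits (rad/s): [2.79, 2.79, 3.14, 3.14, 3.14, 3.14].

## Interface

Orientations are given as a 3x3 rotation matrix whose columns are the frame's x, y, z axes.
In Python, from cell import r, effector, viewer, status gives the robot as it stands. Calls block until the motion is done:
- r.reach(position, orientation): joint-space move of the TCP to a pose.
- r.movel(position, ori=None, vel=0.15, stop_force=None): straight line of the TCP; ori=None keeps the orientation; vel is the mean speed in m/s. With stop_force (N) it stops when the force on the tool has changed by that much, and returns True; else False.
- r.set_joints(angles): joint-space move.
- effector.grip(opening, newtons=None): finger opening in m; newtons is the grip in N (None keeps the last); returns when the fingers have stopped.
- r.wait(seconds).
- r.solve_ik(position, orientation): joint angles nearest the present ones, or None.
- viewer.camera(name): name is "scene" or "top"; returns a dict with "color" (400x640x3 uint8, red, green, blue), "fx", "fy", "cx", "cy" (pixels), "xyz" and "attitude" of the camera in the world. Camera axes: x right, y down, z forward; pixel columns grow to the right and rows downward; lengths in m; the calibration is good to about 2 mm. A picture is of the moment at which its call begins. There is no depth.
A pose or a line that the arm cannot do raises r.PlanningError and nothing moves.
- r.close_job(): hands the job in, once; it reports no verdict.
Readings, each from a call of its own:
- status.get_time_s(): time.
- status.get_q(): joint angles.
- status.get_joint_velocities(): joint speeds.
- status.get_effort(): joint torques, N m.
- status.get_position(): TCP position.
- status.get_tool_rot(): TCP orientation.
- status.get_wrist_force(): force on the tool from outside, world axes, zero at the start.
- status.get_ft_torque(): the same for the moment, N m.
- status.get_finger_gap(): finger opening in m.
Only numpy, scipy, OpenCV 4.12 (cv2) and the standard library are available. Lean on these libraries where they do the work, as an engineer would, in place of code of your own. Each camera call takes 0.05 s, during which the arm holds its last target.

## Task

Take the depth rod out of the drill stand and try it in the four slanting blind holes of the block in the angle vise, pushing it to the bottom: in the one hole drilled to full depth its engraved ring comes down level with the block's face, in the others it stops short. Leave the rod let go in that full-depth hole, pushed right home with the ring level with the face, and leave the other things on the bench where they are.

Things in the scene. Friction and masses are not known exactly. Their poses are not given: they have to be found in the camera images.
- rod_grip (a point): depth rod: steel, 10 mm diameter, 95 mm long, chamfered lower end, topped by a coaxial square wooden handle 16 x 16 x 45 mm (about 70 g in all). A dark 3 mm ring goes round the rod, its middle 50 mm from the lower end. Point: centre of the handle; z up along the rod (lower end 117.5 mm along -z), x and y square to the handle's flats. Starts upright in the drill stand; pulls straight up.
- stand: black drill stand fixed to the bench, 80 x 150 x 45 mm (x, y, z), origin at the centre of its underside. The rod stands 35 mm deep in its central hole, the handle 105 to 150 mm above the bench. Eight drill shanks stick up out of its top, to 89 mm above the bench at most.
- vise: grey angle vise fixed to the bench, base 200 x 120 mm, origin on the bench straight below the middle of the row of holes. It clamps a steel block (face 45 x 126 mm) whose drilled face leans 30 degrees towards the vise's own -x (the robot's side at yaw 0), with a row of four holes 30 mm apart along the vise's y, mouths 135 mm above the bench. Jaws end 12 mm below the face.
- hole1 (a point): hole 1 (-45 mm along the vise's y from the row's middle): point at the centre of its mouth in the plane of the face; z points out of the hole along its axis (30 degrees from vertical), y along the row. All four: 14 mm diameter, 2 mm countersink, hard flat floor. One of the four holes (a different one each time) is 50 mm deep, the others at least 10 mm shallower; they look alike. Friction may keep the rod from sliding down by itself
- hole2 (a point): hole 2 (-15 mm along the vise's y from the row's middle): point at the centre of its mouth in the plane of the face; z points out of the hole along its axis (30 degrees from vertical), y along the row.
- hole3 (a point): hole 3 (15 mm along the vise's y from the row's middle): point at the centre of its mouth in the plane of the face; z points out of the hole along its axis (30 degrees from vertical), y along the row.
- hole4 (a point): hole 4 (45 mm along the vise's y from the row's middle): point at the centre of its mouth in the plane of the face; z points out of the hole along its axis (30 degrees from vertical), y along the row.
- offcut_center (a point): bystander: steel bar offcut standing on end, a 32 mm diameter, 50 mm tall cylinder; point at its centre
- bush_center (a point): bystander: brass slug, 40 mm diameter, 30 mm tall, standing on end; point at its centre
- spanner_mid (a point): bystander: steel spanner about 170 mm long lying flat; point near its middle, 5 mm above its underside
- brush_mid (a point): bystander: bench brush lying flat; point near its middle, 8 mm above its underside
- plate_mid (a point): bystander: flat steel plate 100 x 70 x 5 mm lying on the bench; point at its centre
There are look-alikes about, which are no part of the job. What is shaped like the part that bears rod_grip but pink is not meant.

How it is judged:
By the outcome, as a careful person would: the job done as asked, in the order asked, and still so for the second after the job is handed in, with the robot touching nothing.
It also fails if it takes over 64 s, if anything falls off the work surface, if the arm or the gripper's body presses on something with over 40 N, if the wrist force passes 120 N, or if a joint passes its speed limit or range.

## Working session

There is one attempt and no reset: what is moved stays moved. The work goes in short steps, each a Python script; the robot and the scene stay as the last script left them, time stands still between calls to the robot, and variables do not carry over. Pictures are saved under pics/ and viewed, and the job is handed in when it is done.

```bash
ls; mkdir -p pics; python3 - <<'E'
from cell import r, effector, viewer, status
import cv2,numpy as np
for n in ("scene","top"):
    c=viewer.camera(n); cv2.imwrite(f"pics/{n}0.png",c["color"][:,:,::-1])
    print(n,c["fx"],c["fy"],c["cx"],c["cy"],c["xyz"],np.array(c["attitude"]).round(4).tolist())
print(status.get_time_s(),r.tip_extent,status.get_tool_rot().round(3).tolist(),status.get_finger_gap())
E
```

```text
pics
scene 407.360053583082 407.360053583082 325.51327658655373 202.63387083512336 [ 1.22605105 -0.22459665  0.63198753] [[0.435, 0.5267, -0.7304], [0.9004, -0.244, 0.3603], [0.0115, -0.8143, -0.5803]]
top 480.8799408188229 480.8799408188229 315.35034789199733 203.18147987999018 [0.28551716 0.10996323 1.33120163] [[0.0478, -0.9756, 0.2142], [-0.9989, -0.0466, 0.0107], [-0.0004, -0.2145, -0.9767]]
0.1 0.017 [[-0.937, -0.0, 0.349], [-0.349, 0.002, -0.937], [-0.0, -1.0, -0.002]] 0.08567697663058935
```

View pics/scene0.png

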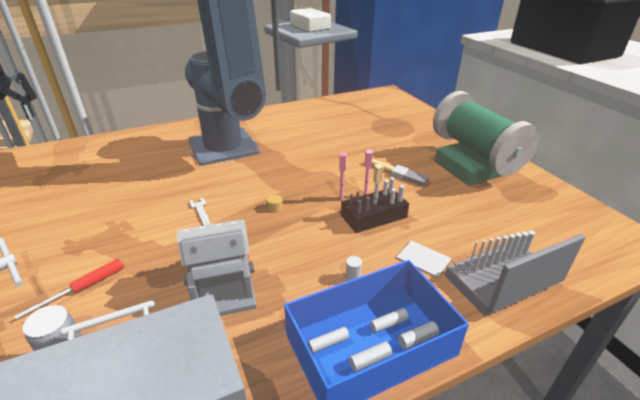

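View pics/top0.png

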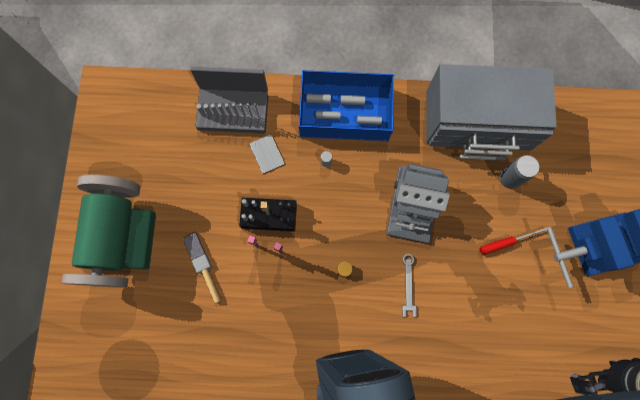

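```bash
python3 - <<'E'
import cv2,numpy as np
t=cv2.imread("pics/top0.png");s=cv2.imread("pics/scene0.png")
def z(i,x0,y0,w,h,k,n): cv2.imwrite(n,cv2.resize(i[y0:y0+h,x0:x0+w],None,fx=k,fy=k,interpolation=cv2.INTER_CUBIC))
z(t,380,150,80,100,6,"pics/t_vise.png")
z(t,230,185,80,75,8,"pics/t_stand.png")
z(s,325,140,100,100,6,"pics/s_stand.png")
z(s,165,210,100,110,5,"pics/s_vise.png")
E
```

```text
(no output)
```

View pics/t_vise.png

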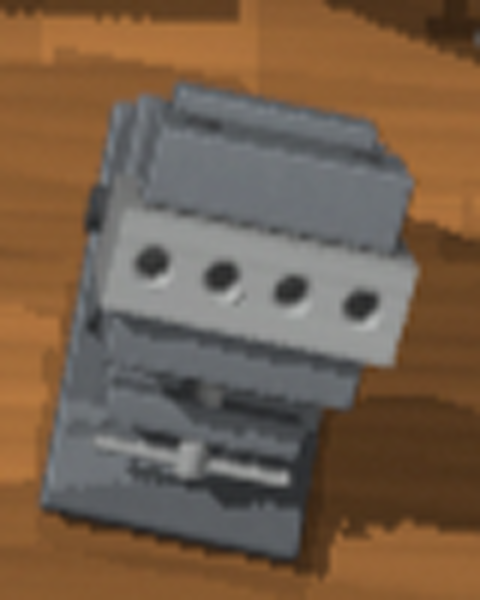

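View pics/t_stand.png

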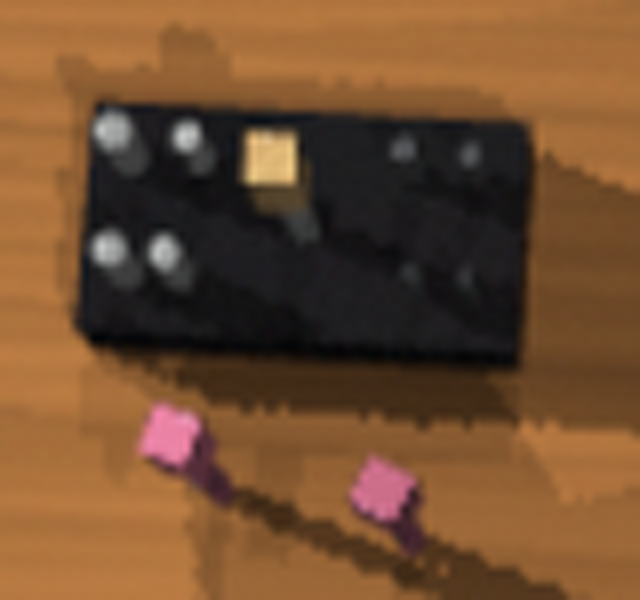

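View pics/s_stand.png

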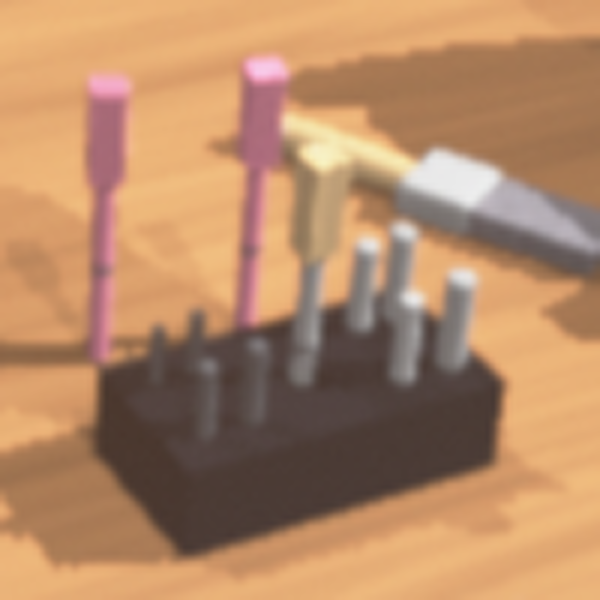

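View pics/s_vise.png

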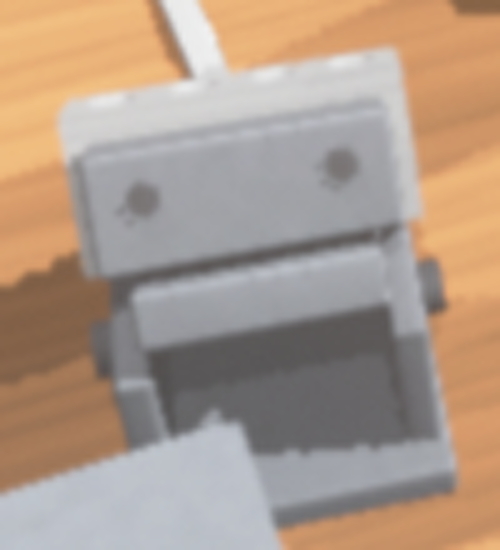

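```bash
cat > h.py <<'E'
import cv2,numpy as np
CAM={"scene":(407.360053583082,325.51327658655373,202.63387083512336,np.array([1.22605105,-0.22459665,0.63198753])),
"top":(480.8799408188229,315.35034789199733,203.18147987999018,np.array([0.28551716,0.10996323,1.33120163]))}
ATT={"scene":np.array([[0.435,0.5267,-0.7304],[0.9004,-0.244,0.3603],[0.0115,-0.8143,-0.5803]]),
"top":np.array([[0.0478,-0.9756,0.2142],[-0.9989,-0.0466,0.0107],[-0.0004,-0.2145,-0.9767]])}
def ray(n,u,v):
    f,cx,cy,o=CAM[n]; return o,ATT[n]@np.array([(u-cx)/f,(v-cy)/f,1.])
def onz(n,u,v,z):
    o,d=ray(n,u,v); return o+d*(z-o[2])/d[2]
def proj(n,P):
    f,cx,cy,o=CAM[n]; p=ATT[n].T@(np.asarray(P)-o); return np.array([f*p[0]/p[2]+cx,f*p[1]/p[2]+cy])
E
python3 - <<'E'
from h import *
t=cv2.imread("pics/top0.png"); hsv=cv2.cvtColor(t,cv2.COLOR_BGR2HSV)
K=8
def up(x0,y0,w,h): return cv2.resize(t[y0:y0+h,x0:x0+w],None,fx=K,fy=K,interpolation=cv2.INTER_CUBIC)
def px(p,x0,y0): return ((np.asarray(p)+.5)/K-.5)+[x0,y0]
# handle top
a=up(255,195,20,22); m=((a[:,:,2]>195)&(a[:,:,0]<190)).astype(np.uint8)
c=max(cv2.findContours(m,0,1)[0],key=cv2.contourArea); R=cv2.minAreaRect(c); M=cv2.moments(c)
cen=px((M['m10']/M['m00'],M['m01']/M['m00']),255,195); print("handle",cen,R[1],onz("top",*cen,.150))
bx=px(cv2.boxPoints(R),255,195); W=np.array([onz("top",*p,.15)[:2] for p in bx]); print((W-W.mean(0)).round(4).tolist(),W.mean(0))
# stand top outline
a=up(232,190,72,45); m=(a.max(2)<75).astype(np.uint8); m=cv2.morphologyEx(m,cv2.MORPH_CLOSE,np.ones((41,41)))
c=max(cv2.findContours(m,0,1)[0],key=cv2.contourArea); R=cv2.minAreaRect(c)
print("stand",[onz("top",*px(p,232,190),.045)[:2].round(4).tolist() for p in cv2.boxPoints(R)])
# face
a=up(390,175,70,45); g=cv2.cvtColor(a,cv2.COLOR_BGR2GRAY); sat=cv2.cvtColor(a,cv2.COLOR_BGR2HSV)[:,:,1]
print(np.percentile(g,[10,50,70,80,90]))
m=((g>138)&(sat<50)).astype(np.uint8); m=cv2.morphologyEx(m,cv2.MORPH_OPEN,np.ones((9,9)))
cs=cv2.findContours(m,0,1)[0]; c=max(cs,key=cv2.contourArea); R=cv2.minAreaRect(c); print("face px",px(R[0],390,175),np.array(R[1])/K,R[2],px(cv2.boxPoints(R),390,175).round(1).tolist())
fm=np.zeros_like(m); cv2.drawContours(fm,[cv2.convexHull(c)],-1,1,-1)
d=((g<115)&(cv2.erode(fm,np.ones((25,25)))>0)).astype(np.uint8)
o=a.copy(); cv2.drawContours(o,[cv2.convexHull(c)],-1,(0,255,0),1)
for q in sorted(cv2.findContours(d,0,1)[0],key=lambda q:cv2.boundingRect(q)[0]):
    if cv2.contourArea(q)<300: continue
    M=cv2.moments(q); p=px((M['m10']/M['m00'],M['m01']/M['m00']),390,175)
    print("hole",p,cv2.contourArea(q)/K/K,onz("top",*p,.135).round(4)); cv2.drawContours(o,[q],-1,(0,0,255),1)
cv2.imwrite("pics/seg.png",o)
print("dir cam->vise", ray("top",420,196)[1])
E
```

```text
handle [263.40036495 204.45114317] (44.0, 44.0) [0.53507243 0.25318503 0.15      ]
[[0.0067, 0.0074], [0.0074, -0.0064], [-0.0067, -0.0074], [-0.0074, 0.0064]] [0.53544154 0.25311773]
stand [[0.4732, 0.3274], [0.5752, 0.3307], [0.5745, 0.1755], [0.4727, 0.1749]]
[ 70. 108. 116. 142. 151.]
face px [422.64170074 197.26726723] [49.94927979 16.76525879] 11.738571166992188 [[396.5, 200.4], [399.9, 184.0], [448.8, 194.1], [445.4, 210.6]]
hole [404.86887176 193.14887391] 24.1953125 [ 0.585  -0.1044  0.135 ]
hole [416.38081269 195.50077412] 23.96875 [ 0.5802 -0.1339  0.135 ]
hole [428.01125609 197.83376544] 22.9765625 [ 0.5755 -0.1636  0.135 ]
hole [439.6210356  200.27841154] 24.140625 [ 0.5705 -0.1931  0.135 ]
dir cam->vise [ 0.23917194 -0.20598585 -0.9735837 ]
```

View pics/seg.png

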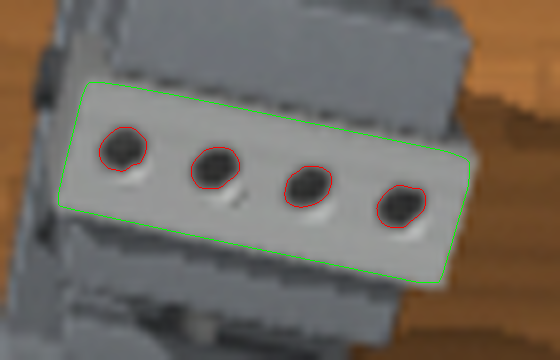

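```bash
python3 - <<'E'
from h import *
def tri(a,b):
    (o1,d1),(o2,d2)=ray("top",*a),ray("scene",*b); d1/=np.linalg.norm(d1);d2/=np.linalg.norm(d2)
    s=np.linalg.lstsq(np.c_[d1,-d2],o2-o1,rcond=None)[0]; p,q=o1+s[0]*d1,o2+s[1]*d2
    return ((p+q)/2).round(4),np.linalg.norm(p-q).round(4)
print("handle top",tri((263.4,204.45),(378.6,166.2)), "proj", proj("scene",[.535,.2532,.15]))
print("pinkA",tri((251,239.2),(368.8,150.8))); print("pinkB",tri((277.6,245.8),(343,153.6)))
print("pinkB bottom",onz("scene",341.3,200,0))
print("face c",onz("top",422.64,197.27,.135))
yv=np.array([.1613,.9869,0]);xv=np.array([.9869,-.1613,0]);zh=-.5*xv+np.array([0,0,.866]); up=np.cross(zh,yv)
c=np.array([.5766,-.1482,.135])
s=cv2.imread("pics/scene0.png"); K=5
a=cv2.resize(s[210:320,165:265],None,fx=K,fy=K,interpolation=cv2.INTER_CUBIC)
xf=np.cross(yv,zh)
for sx in(-1,1):
  for sy in(-1,1):
    P=c+sx*.0225*xf+sy*.063*yv; p=proj("scene",P); print(sx,sy,proj("top",P).round(1),p.round(1)); cv2.circle(a,tuple(int(v) for v in ((p-[165,210]+.5)*K)),3,(0,0,255),-1)
cv2.imwrite("pics/sv2.png",a)
from cell import r,status
B=np.array([.535,.2532,.127])
for nm,jd in(("jy",np.array([0,1,0.])),("j-y",np.array([0,-1,0.]))):
    y=np.array([0,0,-1.]);R=np.c_[np.cross(y,jd),y,jd]
    print(nm,r.solve_ik(B,R),r.solve_ik(B+[0,0,.13],R))
    y=-zh; 
    for j in (yv,-yv):
        R=np.c_[np.cross(y,j),y,j]
        if j@jd>0:
          for k in(-.045,.045):
            for d in(.0675,.14): print(r.solve_ik(c+k*yv+zh*d,R))
E
```

```text
handle top (array([0.5357, 0.2536, 0.1474]), np.float64(0.0003)) proj [378.34283515 165.12687878]
pinkA (array([0.4475, 0.2796, 0.1393]), np.float64(0.001))
pinkB (array([0.4342, 0.2123, 0.1399]), np.float64(0.0013))
pinkB bottom [0.43748442 0.21181007 0.        ]
face c [ 0.57636457 -0.14986026  0.135     ]
-1 -1 [444.1 210.4] [179.6 229.2]
-1 1 [395.6 200.4] [244.4 218.6]
1 -1 [448.8 193.9] [177.3 232.7]
1 1 [399.7 183.8] [245.8 221.3]
jy [0.32876713 0.22779072 0.05700632 1.40001193 0.         0.32876713] [0.32876713 0.22894711 0.31681471 1.65866393 0.         0.32876713]
[-0.55651838 -0.37080793 -0.48299375  0.96890186  0.19338437 -0.34604753]
[-0.5930107  -0.46718051 -0.42385715  1.13101551  0.21044436 -0.37897604]
[-0.34598312 -0.41154788 -0.51466027  0.95141305  0.09159889 -0.15977425]
[-0.36398186 -0.51203779 -0.45585101  1.11222078  0.10047217 -0.17550628]
j-y [ 0.32876713  0.22779072  0.05700632  1.40001193  0.         -2.81282552] [ 0.32876713  0.22894711  0.31681471  1.65866393  0.         -2.81282552]
[-0.55651838 -0.37080793 -0.48299375  0.96890186  0.19338437  2.79554512]
[-0.5930107  -0.46718051 -0.42385715  1.13101551  0.21044436  2.76261661]
[-0.34598312 -0.41154788 -0.51466027  0.95141305  0.09159889  2.9818184 ]
[-0.36398186 -0.51203779 -0.45585101  1.11222078  0.10047217  2.96608637]
```

View pics/sv2.png

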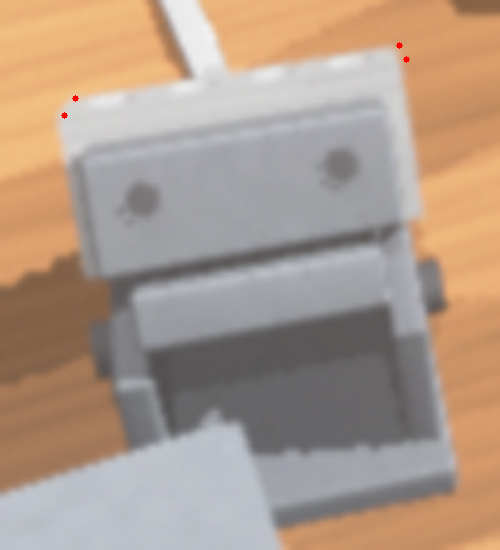

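```bash
python3 - <<'E'
from h import *
from cell import r,effector,viewer,status
j=np.array([0,1,0.]);y=np.array([0,0,-1.]);R=np.c_[np.cross(y,j),y,j]
B=np.array([.5353,.2532,.125])
effector.grip(.045,60)
r.reach(B+[0,0,.07],R); print(status.get_time_s())
print(r.movel(B,vel=.12,stop_force=15)); print(status.get_position())
effector.grip(.0,60); print(status.get_finger_gap(),status.get_wrist_force().round(2),status.get_time_s())
r.movel(B+[0,0,.15],vel=.2); print(status.get_finger_gap(),status.get_wrist_force().round(2),status.get_time_s())
for n in("scene","top"): cv2.imwrite(f"pics/{n}1.png",viewer.camera(n)["color"][:,:,::-1])
E
```

```text
3.475
False
[0.53568893 0.25320049 0.1256176 ]
0.015394260249906254 [-0.78 -0.19  3.9 ] 4.575
0.015140480412823886 [ 1.03 -0.24 -1.46] 5.475
```

View pics/scene1.png

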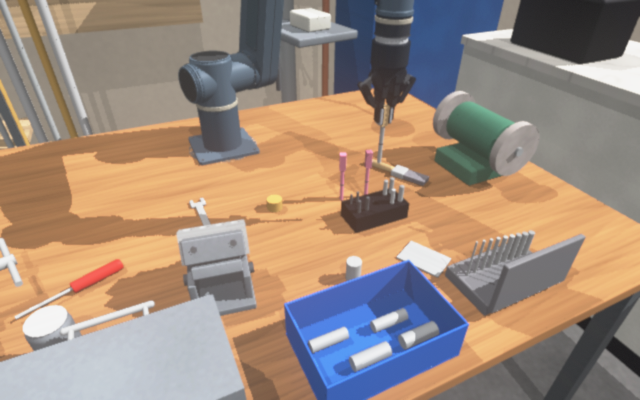

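```bash
cat >> h.py <<'E'
yv=np.array([.1613,.9869,0]);yv/=np.linalg.norm(yv);xv=np.array([yv[1],-yv[0],0]);zh=-.5*xv+np.array([0,0,3**.5/2]); xf=np.cross(yv,zh)
c0=np.array([.5765,-.1486,.135])
RT=np.c_[np.cross(-zh,yv),-zh,yv]
def mouth(i): return c0+yv*(-.045+.03*(i-1))
L=.115
def tcp(i,depth): return mouth(i)+zh*(L-depth)
E
python3 - <<'E'
from h import *
from cell import r,effector,viewer,status
print(proj("scene",status.get_position()-[0,0,L]))
r.reach(tcp(4,-.025),RT); print(status.get_time_s(),status.get_position()-tcp(4,-.025),status.get_wrist_force().round(2))
for n in("scene","top"):
    im=viewer.camera(n)["color"][:,:,::-1].copy(); cv2.imwrite(f"pics/{n}2.png",im)
    p=proj(n,mouth(4)).astype(int); q=im[p[1]-60:p[1]+40,p[0]-60:p[0]+60]
    o=cv2.resize(q,None,fx=5,fy=5,interpolation=cv2.INTER_CUBIC)
    for P in(mouth(4)+zh*.025,mouth(4)):
        u=(proj(n,P)-[p[0]-60,p[1]-60]+.5)*5; cv2.circle(o,tuple(u.astype(int)),3,(0,0,255),-1)
    cv2.imwrite(f"pics/{n}2z.png",o)
E
```

```text
[378.41129389 162.21169038]
6.8833 [0.00041314 0.00047223 0.00043549] [ 0.06  0.59 -0.08]
```

View pics/scene2z.png

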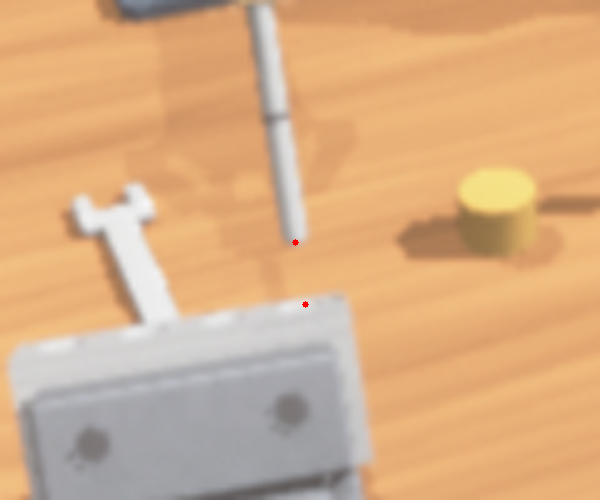

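View pics/top2z.png

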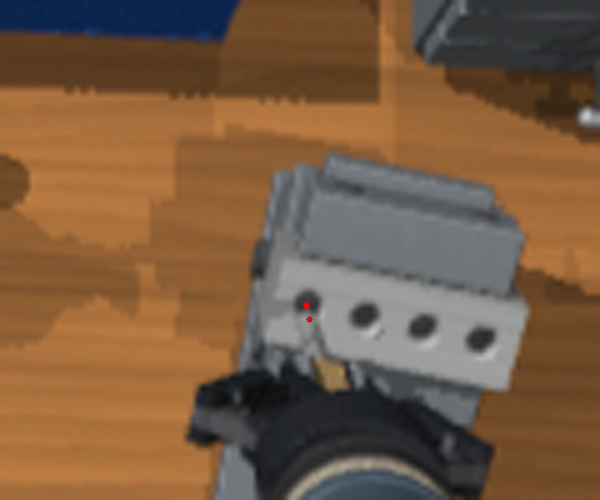

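```bash
cat > ins.py <<'E'
from h import *
from cell import r,effector,viewer,status
def depth(i): return L-(status.get_position()-mouth(i))@zh
def lat(i):
    e=status.get_position()-mouth(i); return (e@yv*1e3).round(2),(e@xf*1e3).round(2)
def push(i,d=.053,vel=.08,F=12):
    s=r.movel(tcp(i,d),ori=RT,vel=vel,stop_force=F)
    print("hole",i,s,"depth mm",round(depth(i)*1e3,2),"lat",lat(i),"F",status.get_wrist_force().round(1),"gap",round(status.get_finger_gap(),4),"t",status.get_time_s(),flush=True)
    return s
E
python3 - <<'E'
from ins import *
push(4)
cv2.imwrite("pics/s3.png",cv2.resize(viewer.camera("scene")["color"][170:290,150:290,::-1],None,fx=5,fy=5,interpolation=cv2.INTER_CUBIC))
E
```

```text
hole 4 True depth mm 27.81 lat (np.float64(-0.49), np.float64(0.42)) F [-0.8 -0.3  3.3] gap 0.0152 t 7.6583
```

View pics/s3.png

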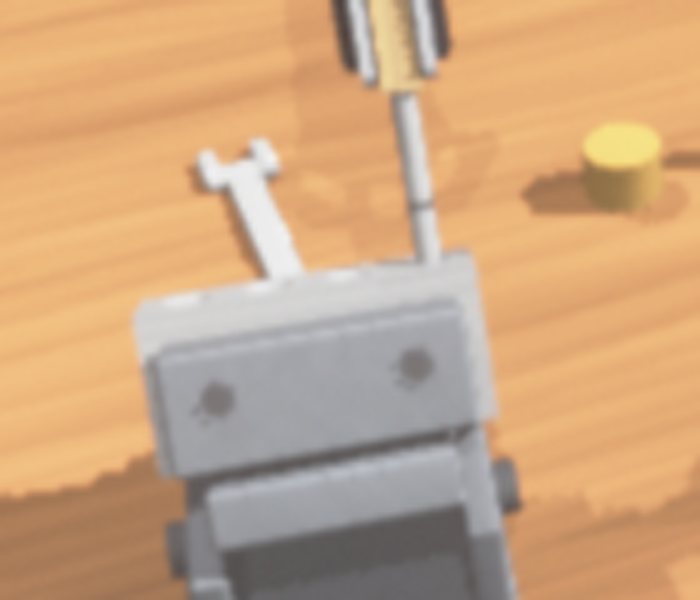

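```bash
python3 - <<'E'
from ins import *
push(4,vel=.03,F=15)
E
```

```text
hole 4 True depth mm 27.84 lat (np.float64(-0.44), np.float64(0.7)) F [-3.5  0.7  4.3] gap 0.0152 t 8.0
```

```bash
python3 - <<'E'
from ins import *
r.movel(tcp(4,-.015),ori=RT,vel=.15)
r.movel(tcp(3,-.015),ori=RT,vel=.12)
push(3); push(3,vel=.03,F=15)
cv2.imwrite("pics/s4.png",cv2.resize(viewer.camera("scene")["color"][170:290,150:290,::-1],None,fx=5,fy=5,interpolation=cv2.INTER_CUBIC))
E
```

```text
hole 3 True depth mm 49.86 lat (np.float64(-0.14), np.float64(-0.4)) F [-2.4 -0.4  5.1] gap 0.0156 t 9.6083
hole 3 False depth mm 50.34 lat (np.float64(-0.16), np.float64(2.43)) F [-9.9  1.3 10.4] gap 0.0152 t 9.8583
```

View pics/s4.png

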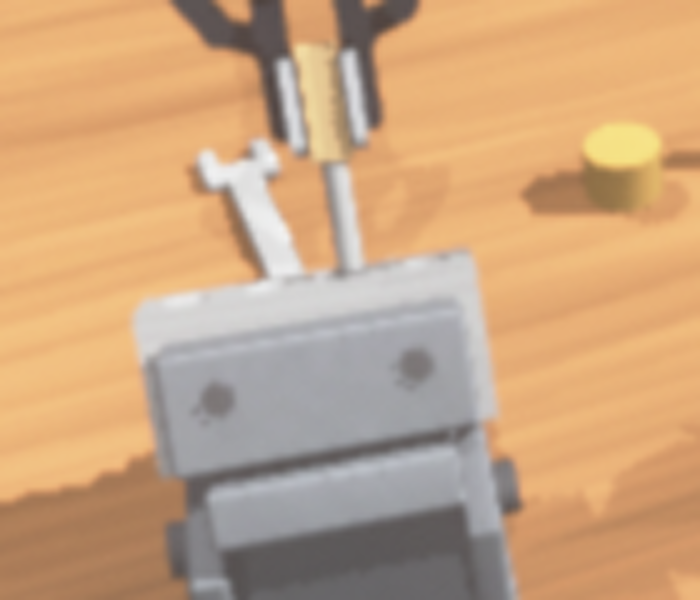

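```bash
python3 - <<'E'
from ins import *
r.movel(tcp(3,-.015),ori=RT,vel=.15)
r.movel(tcp(2,-.015),ori=RT,vel=.12)
push(2)
cv2.imwrite("pics/s5.png",cv2.resize(viewer.camera("scene")["color"][170:290,150:290,::-1],None,fx=5,fy=5,interpolation=cv2.INTER_CUBIC))
cv2.imwrite("pics/t5.png",cv2.resize(viewer.camera("top")["color"][150:250,370:490,::-1],None,fx=5,fy=5,interpolation=cv2.INTER_CUBIC))
E
```

```text
hole 2 True depth mm 34.68 lat (np.float64(-0.51), np.float64(1.84)) F [-2.3 -0.1  3.5] gap 0.0152 t 11.5417
```

View pics/s5.png

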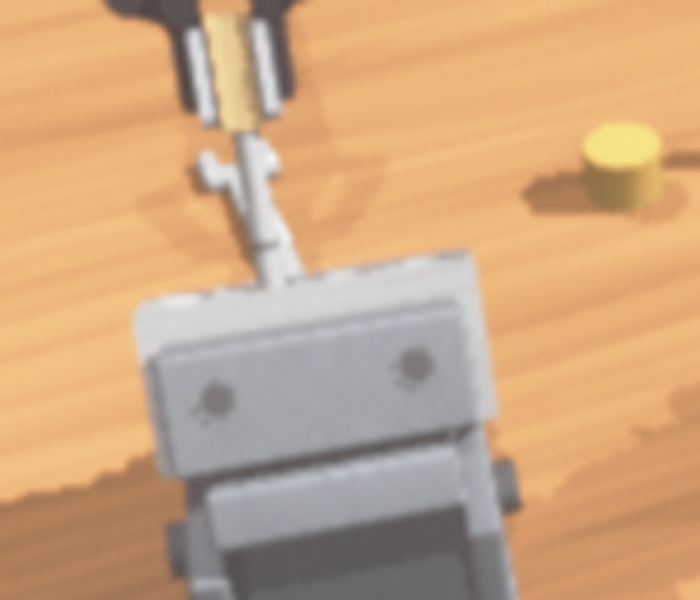

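```bash
python3 - <<'E'
from ins import *
r.movel(tcp(2,-.015),ori=RT,vel=.15)
r.movel(tcp(1,-.015),ori=RT,vel=.12)
push(1); push(1,vel=.03,F=15)
r.movel(tcp(1,-.015),ori=RT,vel=.15)
r.movel(tcp(3,-.015),ori=RT,vel=.12)
print(lat(3))
cv2.imwrite("pics/s6.png",cv2.resize(viewer.camera("scene")["color"][150:270,150:290,::-1],None,fx=5,fy=5,interpolation=cv2.INTER_CUBIC))
E
```

```text
hole 1 True depth mm 40.65 lat (np.float64(-0.25), np.float64(0.56)) F [-0.7 -0.3  4. ] gap 0.0149 t 13.2
hole 1 True depth mm 40.7 lat (np.float64(-0.35), np.float64(1.06)) F [-3.8  1.3  4.7] gap 0.0154 t 13.4167
(np.float64(0.11), np.float64(-0.62))
```

View pics/s6.png

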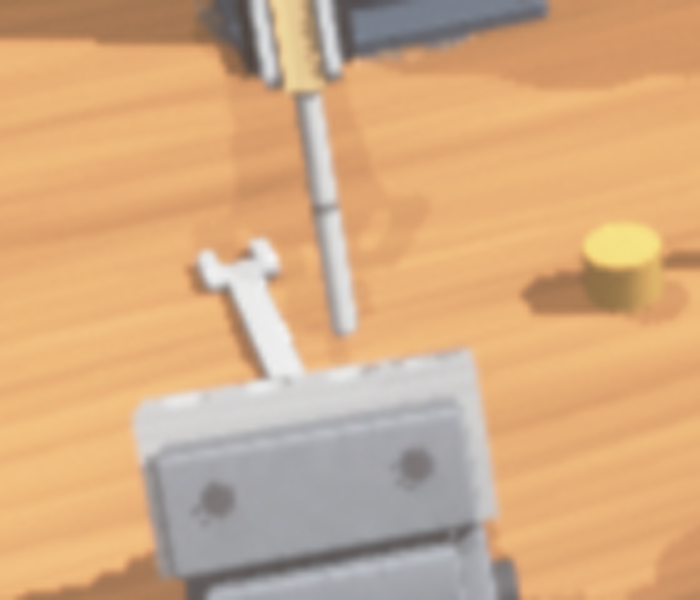

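```bash
python3 - <<'E'
from ins import *
push(3); push(3,d=.0525,vel=.03,F=15)
r.wait(.2); print(depth(3),status.get_wrist_force().round(1))
p=status.get_position(); R=status.get_tool_rot()
effector.grip(.04); r.wait(.3); print(depth(3),status.get_wrist_force().round(1),status.get_finger_gap())
cv2.imwrite("pics/s7.png",cv2.resize(viewer.camera("scene")["color"][150:270,150:290,::-1],None,fx=5,fy=5,interpolation=cv2.INTER_CUBIC))
r.movel(tcp(3,-.06),ori=RT,vel=.12); r.wait(.3)
cv2.imwrite("pics/s8.png",cv2.resize(viewer.camera("scene")["color"][150:270,150:290,::-1],None,fx=5,fy=5,interpolation=cv2.INTER_CUBIC))
print(status.get_wrist_force().round(1),status.get_time_s())
E
```

```text
hole 3 True depth mm 50.71 lat (np.float64(-0.37), np.float64(-0.56)) F [-2.   0.8  3.6] gap 0.0153 t 15.425
hole 3 False depth mm 50.89 lat (np.float64(-0.34), np.float64(1.01)) F [-8.5  1.7  7.7] gap 0.0155 t 15.675
0.05089398961286397 [-8.1  1.1  8.8]
0.052600885684892205 [-0.3  1.2 -0.2] 0.03998952036542261
[-0.7  0.   0.3] 18.0167
```

View pics/s7.png

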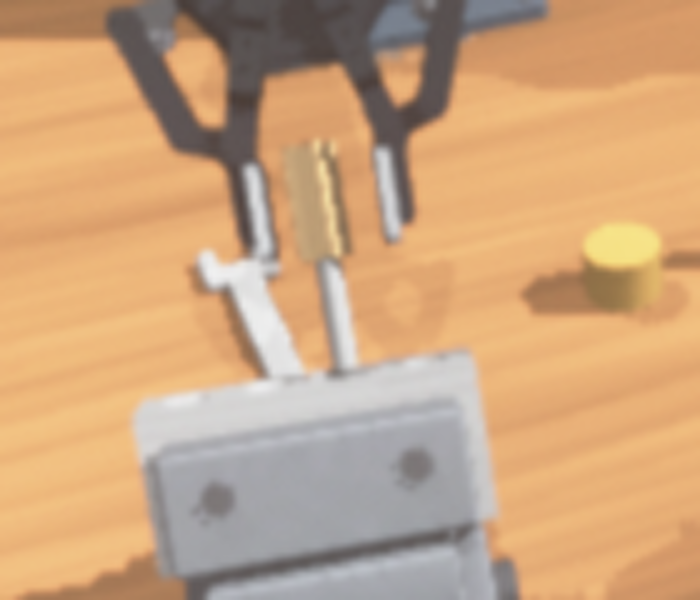

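View pics/s8.png

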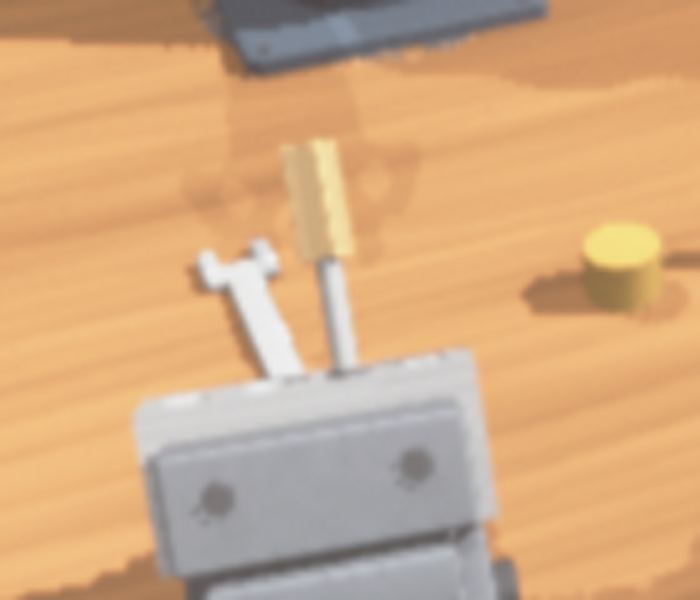

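```bash
python3 - <<'E'
from ins import *
r.movel(tcp(3,-.10),ori=RT,vel=.15)
q=np.array(status.get_q()); q[0]+=.9; r.set_joints(q)
for n in("scene","top"):
    im=viewer.camera(n)["color"][:,:,::-1]; cv2.imwrite(f"pics/{n}9.png",im)
    x,y=(175,160) if n=="scene" else (380,160)
    cv2.imwrite(f"pics/{n}9z.png",cv2.resize(im[y:y+75,x:x+90],None,fx=8,fy=8,interpolation=cv2.INTER_CUBIC))
print(status.get_time_s())
E
```

```text
20.0917
```

View pics/scene9z.png

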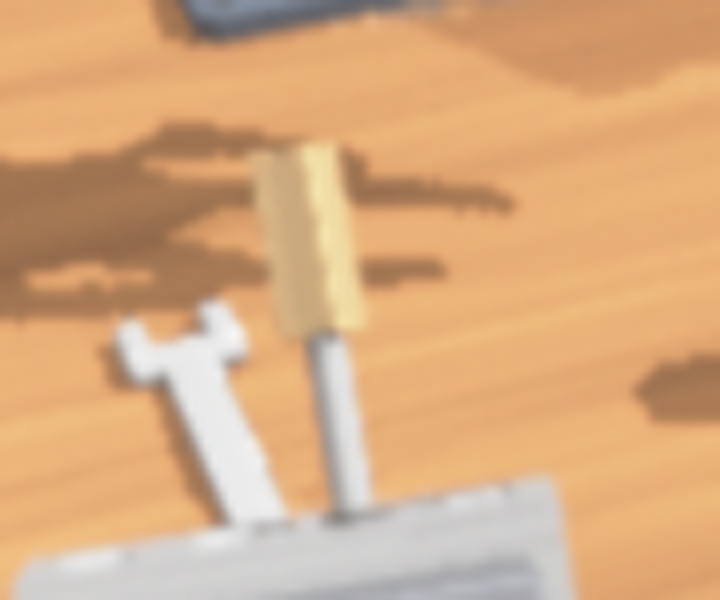

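View pics/top9z.png

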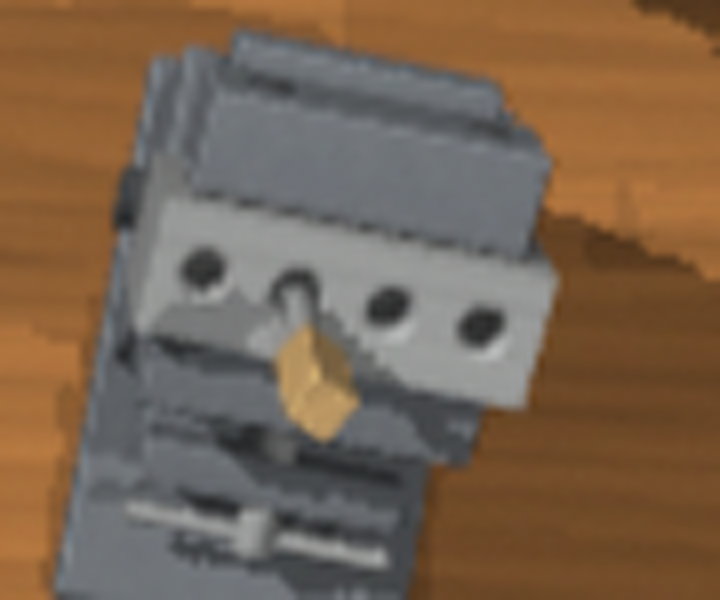

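View pics/top9.png

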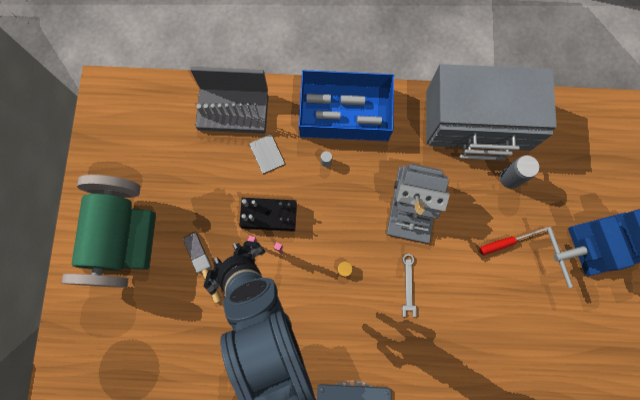

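```bash
python3 - <<'E'
from cell import r,status
import numpy as np
print(np.abs(status.get_joint_velocities()).max(),status.get_wrist_force().round(2),status.get_time_s())
r.close_job()
E
```

```text
0.0031046301723129726 [ 1.33 -0.37 -0.1 ] 20.0917
the job is handed in; nothing more can be done
```

I took the depth rod out of the drill stand and tried it in all four holes. It is now let go in hole 3, the full-depth one, and I handed the job in at 20.1 s.

**Depths:** by the tool position, the rod bottomed at about 41 mm in hole 1, 35 mm in hole 2, 50 mm in hole 3 and 28 mm in hole 4. I pushed twice in every hole except hole 2.

**Final seating:** the last push in hole 3 stopped at 50.7 to 50.9 mm, up to 1 mm past the first reading of 49.9 mm. That is about the accuracy of the hole position I measured from the cameras.

**Last pictures:**
- The rod stands in hole 3 with the dark ring at the face line. About 45 mm of bare rod shows above the face, as it should.
- It leans slightly in the loose bore, and the handle has turned about its own axis. Neither affects the depth.
- I did not push it again after letting go, so a rise of a few tenths of a millimetre from the lean is not ruled out.
- The offcut, brass slug, spanner and plate look where they were. The arm partly hid the brush and the pink look-alikes, though what shows of them looks unmoved.
- The arm is clear of the rod and almost still.

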